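# Dry layout of a DC supply on a perforated mounting plate

## Robot

A 7-joint arm with a two-finger parallel gripper is mounted at the origin on the work surface. World frame = base frame: x ahead of the robot, y to its left, z up, the work surface at z = 0. Lengths are in m, angles in degrees, forces in N, time in s.
With the tool pointing down it reaches from about 0.425 to 0.975 m from the base axis. Payload 16.7 kg.
Tool frame: the origin (TCP) lies at the very end of the fingers, on their centre line; the grasp point (between the pads) lies 19 mm behind it; z points along the fingers, y is the direction in which the jaws open and shut (so a half turn about z gives the same grasp; the last joint's range is limited). The gripper opens to 85 mm and grips with 20 to 120 N. Pads are 22 mm wide; open, the fingers measure 114 mm over their backs; the gripper's body (76 mm by 85 mm) begins 54 mm behind the grasp point. The pads swing forward as they close: fully open they stand 13 mm farther back than shut.
Start: joints at [-72.508, 24.414, 4.234, 92.017, -1.954, 63.644, -3.845], TCP at [0.297, 0.606, 0.231] pointing down, gripper open.
Joint ranges: [-163.25, 163.25], [-28.42, 122.38], [-70.27, 78.77], [12.13, 141.07], [-58.53, 238.53], [9.26, 117.41], [-156.51, 156.51]. Speed limits (degrees/s): [108.29, 108.29, 136.94, 136.94, 172.46, 172.46, 172.46].

## Interface

Orientations are given as a 3x3 rotation matrix whose columns are the frame's x, y, z axes.
In Python, from cell import arm, imaging, spotter gives the robot as it stands.
- The arm moves only by the shell command python3 -m handwheel 'ROWS' [FORCE]. ROWS is JSON, a list of rows, each a list of 7 numbers: the closure, from 0 (fully open) to 1 (shut), then the shift along the tool's x, y, z in cm, then the turn, a rotation vector about the tool's x, y, z in rad. In form: [[jaw, tx, ty, tz, rx, ry, rz], ...]. A call has 1 to 20 rows; each row is the pose to reach, as a shift and turn from the pose commanded when the call began, along the tool's axes at that moment; what a row does not reach only later rows make up. A row lasts 1/12 s, in which the tool goes at most 41.7 mm and 7.16 degrees, less where a joint would pass 70% of its speed; a pose out of reach is approached as far as the arm can. A call with a gripper value outside its range is refused whole. The fingers move at their own pace and stop on an object; FORCE is the grip in N (left out, the last holds). Time passes only in rows, so rows that repeat a pose let the fingers close. It gives the time, the measured TCP pose, the force and the opening at its end, in the units of the state.
- arm.read_state(): the state, without advancing time (a new reading comes with each control period).
- imaging.capture(name): name is "side" or "top" or "wrist"; returns a dict with "image" (420x560x3 uint8, red, green, blue), "range_z" (420x560 float32, m along the optical axis (not along the pixel's ray), 0 where there is no reading), "mtx" (3x3 intrinsics, pixels), "R" (3x3) and "t" (3): a world point X has camera coordinates R X + t. Camera axes: x right, y down, z forward; pixel columns grow to the right and rows downward; lengths in m; the calibration is good to about 2 mm. The wrist camera is an equidistant fisheye: a pixel r from the principal point sees the ray r / f radians off the axis. A picture is of the moment at which its call begins.
- arm.job_done(): hands the job in, once; it reports no verdict.
Trained networks look in a picture, given as the dict that the camera call returned (one of the last four; its "shot" number tells which), for a name from the list of things; names that differ only in an ending like _2 or _b are one class to them, and where a whole thing is asked for, a point or a joint stands for the part that bears it (a point fixed in the world has none). Each returns a list of dicts, best first, with "score" (0 to 1); they miss things now and then, are a little off and sometimes report something else, mostly with a low value. They report only what shows in the picture. A call takes as long as a camera call.
- spotter.find_in(query, picture): "at" ([x, y, z] in m, in the coordinates of the camera as it stood for that picture, good to about 4 mm: the middle of the surface that is visible of it).
- spotter.place_of(query, picture): "at" ([x, y, z] in m, in the coordinates of the camera as it stood for that picture, good to about 4 mm: a listed point, or the origin of a listed thing).
The state is a dict: "time_s": time; "qpos": joint angles; "qd": joint speeds; "effort": joint torques, N m; "tcp_pos": TCP position; "tcp_rot": TCP orientation; "wrist_force": force on the tool from outside, world axes, zero at the start; "wrist_torque": the same for the moment, N m; "gripper_width": opening from 0.0 (shut) to 1.0 (fully open).
Only numpy, scipy, OpenCV 4.12 (cv2) and the standard library are available. Lean on these libraries where they do the work, as an engineer would, in place of code of your own. Each camera call takes 0.05 s, during which the arm holds its last target.

## Task

Lay out the DC supply on the perforated plate, ready for fixing: stand the choke midway between the input filter and the converter, and the capacitor midway between the converter and the terminal block, both upright and in line with those three bolted-down parts. Put the heat sink squarely on top of the converter, lengthwise along it, and then the fan flat and centred on top of the heat sink. Set every part down rather than dropping it, and leave the brush and the cutters where they lie.

Things in the scene. Friction and masses are not known exactly. Their poses are not given: they have to be found in the camera images.
- plate: Dark grey perforated steel plate on the bench, 150 (x) by 360 (y) by 3 mm, fixed. Origin: centre of the underside; z up; top face 3 mm above it. Bolted on its y centre line (x = 0): converter in the middle, filter and terminal block 145 to 155 mm from it, one on either side; which is on which side changes. The stretches between are empty at the start.
- filter: Input filter: bright metal can 54 (x) by 40 (y) mm, 38 mm high with its brass tabs, with thin fixing ears to 76 mm along x. Fixed on the plate. Origin: centre of the underside, on the plate's top face; axes parallel to the plate's.
- converter: Converter: black brick 64 (x, lengthwise) by 44 (y) mm with a pink thermal pad on top, on a green carrier board 88 by 50 by 2 mm with small yellow parts at both ends (to 5 mm high). Fixed in the middle of the plate. Origin: centre of the board's underside, on the plate's top face; axes parallel to the plate's. The pad's top, where the heat sink rests, is 16 mm above the origin.
- terminal_block: Terminal block: green five-way screw terminal strip 60 (x) by 40 (y) mm, 26 mm high. Fixed on the plate. Origin: centre of the underside, on the plate's top face; axes parallel to the plate's.
- choke: Choke: copper-wound ring in a dark grey square plastic cup, 42 by 42 mm, cup sides 18 mm high, 22 mm high over the winding, about 120 g. Loose, standing on the bench. Origin: centre of the underside; z up, x and y square to the cup's sides.
- capacitor: Capacitor: upright blue cylinder 36 mm in diameter and 50 mm high, with a dark top and two steel screw terminals rising to 53 mm, about 85 g. Loose, standing on the bench. Origin: centre of the underside; z up along the cylinder.
- heat_sink: Heat sink: bare aluminium block of fins, 64 mm long (x, along the fins) by 44 mm wide (y), 24 mm high, flat underneath and level on top, about 90 g. Loose, base down on the bench. The outermost fins make two flat sides 44 mm apart to grip. Origin: centre of the underside; z up.
- fan: Fan: black square frame 40 by 40 mm, 15 mm high, with grey blades and a round hub, about 35 g. Loose, lying flat on the bench. Origin: centre of the underside; z up, x and y square to the frame's sides.
- brush: Wooden scrubbing brush lying on its side at the left of the plate, 200 mm long (x), 13 mm high. A bystander, loose. Origin: on its underside near the middle of the handle's length.
- cutters: Side cutters with black grips lying at the right of the plate, 120 mm long (x, jaws to +x), 12 mm high. A bystander, loose. Origin: under the pivot.

How it is judged:
By the outcome, as a careful person would: the job done as asked, in the order asked, and still so for the second after the job is handed in, with the robot touching nothing.
It also fails if it takes over 96 s, if anything falls off the work surface, if the arm or the gripper's body presses on something with over 40 N, if the wrist force passes 120 N, or if a joint passes its speed limit or range.

## Working session

There is one attempt and no reset: what is moved stays moved. The work goes in short steps, Python scripts to look and compute and a shell command to move; the robot and the scene stay as the last step left them, time stands still between calls to the robot, and variables do not carry over. Pictures are saved under pics/ and viewed, and the job is handed in when it is done.

```bash
ls; mkdir -p pics; python3 - <<'E'
from cell import arm, imaging, spotter
import cv2,numpy as np,pickle
s=arm.read_state(); print({k:np.round(v,3).tolist() for k,v in s.items()})
for n in ("top","side"):
    p=imaging.capture(n); pickle.dump(p,open(f"{n}.pkl","wb"))
    cv2.imwrite(f"pics/{n}0.png",p["image"][:,:,::-1]); R=np.array(p["R"]);t=np.array(p["t"])
    print(n,np.round(p["mtx"],1).tolist(),np.round(R,3).tolist(),np.round(t,3).tolist())
    for q in ["plate","filter","converter","terminal_block","choke","capacitor","heat_sink","fan","brush","cutters"]:
        for d in spotter.place_of(q,p)[:2]:
            print(q,round(d["score"],2),np.round(R.T@(np.array(d["at"])-t),4))
print(arm.read_state()["time_s"])
E
```

```text
pics
{'time_s': 0.0, 'qpos': [-72.508, 24.45, 4.23, 92.052, -1.954, 63.647, -3.848], 'qd': [-0.066, 0.051, 0.004, -0.004, 0.096, -0.019, -0.057], 'effort': [0.002, -94.984, 3.761, -46.351, 0.019, 0.01, 0.0], 'tcp_pos': [0.296, 0.606, 0.231], 'tcp_rot': [[-0.898, 0.439, -0.001], [0.439, 0.898, -0.001], [-0.0, -0.001, -1.0]], 'wrist_force': [-0.05, 0.229, -0.494], 'wrist_torque': [-0.032, -0.054, -0.021], 'gripper_width': 1.0}
top [[414.8, 0.0, 283.8], [0.0, 414.8, 211.7], [0.0, 0.0, 1.0]] [[0.026, -0.999, 0.021], [-0.988, -0.029, -0.154], [0.155, -0.017, -0.988]] [-0.029, 0.551, 0.888]
plate 0.72 [ 6.569e-01  1.560e-02 -2.000e-04]
filter 0.72 [ 0.6587 -0.1392  0.0068]
filter 0.58 [ 0.655   0.0143 -0.0052]
converter 0.58 [ 0.6558  0.013  -0.0011]
choke 0.77 [ 0.4286 -0.0849 -0.0034]
capacitor 0.79 [0.4504 0.0927 0.0031]
capacitor 0.17 [ 0.4395 -0.2763  0.0008]
heat_sink 0.64 [4.230e-01 2.657e-01 2.000e-04]
fan 0.79 [ 0.4423 -0.2763  0.0016]
brush 0.69 [0.6277 0.3838 0.0024]
cutters 0.98 [ 0.5834 -0.3623  0.0008]
cutters 0.15 [ 0.4384 -0.2783  0.0055]
side [[516.9, 0.0, 282.0], [0.0, 516.9, 208.0], [0.0, 0.0, 1.0]] [[0.894, -0.447, -0.004], [-0.267, -0.525, -0.808], [0.359, 0.724, -0.589]] [-0.495, 0.172, 1.088]
plate 0.64 [0.6527 0.0158 0.0012]
filter 0.72 [0.4487 0.0853 0.0055]
filter 0.61 [ 0.6587 -0.1388  0.009 ]
converter 0.67 [0.6545 0.0132 0.0059]
terminal_block 0.83 [0.6486 0.1676 0.0044]
choke 0.66 [ 0.4305 -0.0848  0.0027]
capacitor 0.82 [0.448  0.0882 0.0036]
heat_sink 0.76 [0.4233 0.2653 0.0036]
fan 0.68 [ 0.4411 -0.2782  0.0035]
brush 0.6 [0.6253 0.3852 0.0024]
cutters 0.72 [0.6546 0.0121 0.0015]
cutters 0.68 [ 0.5851 -0.3622  0.0013]
1.1
```

View pics/top0.png

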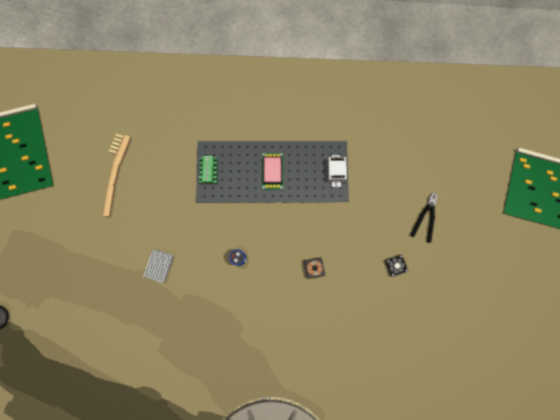

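View pics/side0.png

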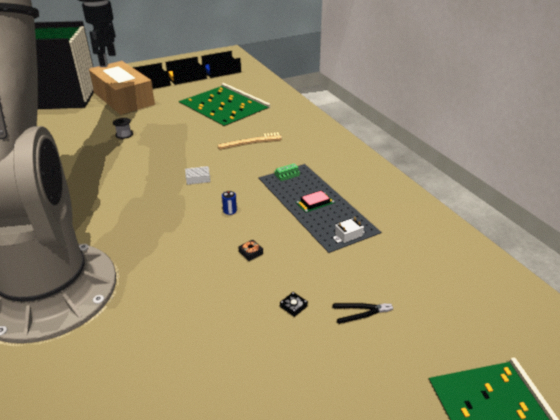

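The top picture shows the terminal block at (208,169), the converter at (272,171) and the filter at (338,169). The loose row is the heat sink (158,266), capacitor (236,258), choke (314,268) and fan (396,265). Next I'll refine the poses from depth.

```bash
cat > h.py <<'E'
import numpy as np,cv2,pickle
def cloud(p):
    z=p["range_z"]; K=np.array(p["mtx"]);R=np.array(p["R"]);t=np.array(p["t"])
    v,u=np.mgrid[:z.shape[0],:z.shape[1]]
    if p.get("fish"):
        dx=u-K[0,2];dy=v-K[1,2]; r=np.hypot(dx,dy); th=r/K[0,0]
        k=np.where(r>0,np.tan(np.minimum(th,1.4))/np.maximum(r,1e-9),1/K[0,0])
        X=np.stack([dx*k*z,dy*k*z,z],-1)
    else:
        X=np.stack([(u-K[0,2])/K[0,0]*z,(v-K[1,2])/K[1,1]*z,z],-1)
    W=(X-t)@R
    W[z<=0]=np.nan
    return W
def rect(W,c,zlo,zhi,rad=.05):
    m=(np.hypot(W[...,0]-c[0],W[...,1]-c[1])<rad)&(W[...,2]>zlo)&(W[...,2]<zhi)
    P=W[m]
    if len(P)<5: return None
    (cx,cy),(w,h),a=cv2.minAreaRect((P[:,:2]*1000).astype(np.float32))
    return len(P),round(cx,1),round(cy,1),round(w,1),round(h,1),round(a,1),np.round(np.median(P[:,2])*1000,1)
C=dict(filter=(.6587,-.139,.025,.06),converter=(.655,.013,.012,.03),terminal_block=(.6486,.1676,.02,.045),choke=(.4295,-.0848,.01,.035),capacitor=(.449,.0905,.035,.065),heat_sink=(.423,.2655,.015,.035),fan=(.4417,-.277,.008,.025))
E
python3 - <<'E'
from h import *
for n in("top","side"):
    p=pickle.load(open(n+".pkl","rb"));W=cloud(p)
    b=W[(np.abs(W[...,0]-.5)<.05)&(np.abs(W[...,1]+.2)<.05)]; print(n,"bench z",np.median(b[:,2]),b[:,2].std())
    for k,(x,y,a,b) in C.items(): print(k,rect(W,(x,y),a,b))
    m=(W[...,2]>0.0015)&(W[...,2]<.006)&(abs(W[...,0]-.655)<.1)&(abs(W[...,1]-.015)<.2)
    print("plate",cv2.minAreaRect((W[m][:,:2]*1000).astype(np.float32)))
E
```

```text
top bench z -0.00021846923304832028 0.0017819874525884512
filter (401, 659.9, -134.1, 52.6, 40.1, 1.7, np.float64(32.0))
converter (517, 652.5, 15.7, 71.8, 42.5, 1.8, np.float64(18.6))
terminal_block (266, 649.9, 166.9, 60.5, 32.6, 3.7, np.float64(27.8))
choke (345, 429.7, -85.6, 41.7, 42.0, 11.6, np.float64(19.1))
capacitor (213, 448.6, 86.5, 32.9, 34.5, 2.1, np.float64(50.6))
heat_sink (447, 425.4, 265.6, 45.2, 64.0, 74.5, np.float64(22.1))
fan (229, 440.3, -274.5, 39.8, 40.8, 20.2, np.float64(12.8))
plate ((654.8665161132812, 15.096771240234375), (399.7937927246094, 199.6457061767578), 89.9944076538086)
side bench z 0.0015395379514967502 0.0015118477726922726
filter (316, 657.0, -138.1, 54.8, 45.9, 3.5, np.float64(33.7))
converter (320, 649.6, 14.1, 53.7, 72.3, 87.4, np.float64(19.8))
terminal_block (163, 647.2, 160.8, 61.7, 33.5, 0.6, np.float64(28.2))
choke (291, 427.2, -89.0, 43.9, 43.2, 12.5, np.float64(19.8))
capacitor (168, 445.3, 84.1, 37.8, 35.4, 38.6, np.float64(50.3))
heat_sink (271, 422.5, 262.0, 53.2, 62.7, 73.2, np.float64(23.6))
fan (355, 438.3, -277.4, 42.7, 41.9, 19.2, np.float64(13.4))
plate ((654.9288940429688, 14.915786743164062), (199.70135498046875, 400.00732421875), 0.06399896740913391)
```

```bash
cat >> h.py <<'E'
def delta(pos,yaw,s=None):
    """world target TCP pos, tool-y azimuth deg (mod 180 nearest), pointing down -> tx ty tz cm, rotvec"""
    from scipy.spatial.transform import Rotation as Ro
    if s is None:
        from cell import arm; s=arm.read_state()
    R=np.array(s["tcp_rot"]); d=R.T@(np.array(pos)-np.array(s["tcp_pos"]))*100
    best=None
    for k in(0,180):
        a=np.radians(yaw+k); y=np.array([np.cos(a),np.sin(a),0]); z=np.array([0,0,-1.]); T=np.stack([np.cross(y,z),y,z],1)
        rv=Ro.from_matrix(R.T@T).as_rotvec()
        if best is None or np.linalg.norm(rv)<np.linalg.norm(best): best=rv
    return np.round(d,2).tolist(),np.round(best,3).tolist()
E
python3 - <<'E'
from h import *
from cell import arm, imaging
p=imaging.capture("wrist"); R=np.array(p["R"]);t=np.array(p["t"]); s=arm.read_state()
print(p.keys(),p["mtx"]); print("cam in tool",np.array(s["tcp_rot"]).T@(-R.T@t-np.array(s["tcp_pos"]))); print(np.round(R@np.array(s["tcp_rot"]),3))
cv2.imwrite("pics/w0.png",p["image"][:,:,::-1])
print(delta((.60,.015,.30),11.6))
E
```

```text
dict_keys(['image', 'range_z', 'mtx', 'R', 't', 'shot']) [[325.1922621    0.         278.50760384]
 [  0.         325.1922621  206.59806315]
 [  0.           0.           1.        ]]
cam in tool [ 0.06878761 -0.00042777 -0.14113439]
[[-0.     1.     0.001]
 [-0.962 -0.    -0.272]
 [-0.272 -0.001  0.962]]
([-53.24, -39.79, -6.87], [-0.0, -0.0, 0.913])
```

View pics/w0.png

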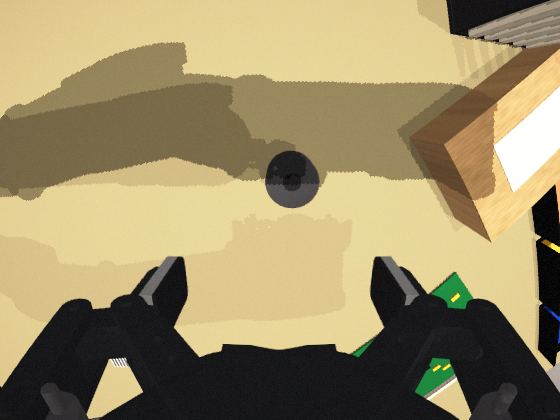

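The wrist picture shows only the spool at (292,180) and the box, with the fingers in the lower half. I'll move over the plate for a survey.

```bash
python3 - <<'E'
from h import *
print(delta((.62,.02,.26),1.8))
E
```

```text
([-54.82, -38.46, -2.87], [-0.0, -0.0, 1.084])
```

```bash
python3 -m handwheel '[[0,-18,-13,-1,0,0,0.36],[0,-30,-21,-2,0,0,0.6],[0,-54.8,-38.5,-2.9,0,0,1.084],[0,-54.8,-38.5,-2.9,0,0,1.084],[0,-54.8,-38.5,-2.9,0,0,1.084],[0,-54.8,-38.5,-2.9,0,0,1.084],[0,-54.8,-38.5,-2.9,0,0,1.084],[0,-54.8,-38.5,-2.9,0,0,1.084],[0,-54.8,-38.5,-2.9,0,0,1.084],[0,-54.8,-38.5,-2.9,0,0,1.084],[0,-54.8,-38.5,-2.9,0,0,1.084],[0,-54.8,-38.5,-2.9,0,0,1.084],[0,-54.8,-38.5,-2.9,0,0,1.084],[0,-54.8,-38.5,-2.9,0,0,1.084],[0,-54.8,-38.5,-2.9,0,0,1.084],[0,-54.8,-38.5,-2.9,0,0,1.084],[0,-54.8,-38.5,-2.9,0,0,1.084],[0,-54.8,-38.5,-2.9,0,0,1.084],[0,-54.8,-38.5,-2.9,0,0,1.084],[0,-54.8,-38.5,-2.9,0,0,1.084]]'
cat > look.py <<'E'
import sys
from h import *
from cell import arm, imaging, spotter
p=imaging.capture("wrist"); p["fish"]=1; n=sys.argv[1]
pickle.dump(p,open(n+".pkl","wb")); cv2.imwrite(f"pics/{n}.png",p["image"][:,:,::-1])
W=cloud(p); R=np.array(p["R"]);t=np.array(p["t"])
for k in sys.argv[2:]:
    x,y,a,b=C[k]; q=spotter.place_of(k,p)
    print(k,rect(W,(x,y),a,b),"net",[(round(d["score"],2),np.round(1e3*(R.T@(np.array(d["at"])-t)),1).tolist()) for d in q[:1]])
s=arm.read_state(); print(s["time_s"],np.round(s["tcp_pos"],4),np.round(s["wrist_force"],1),s["gripper_width"])
E
python3 look.py w1 filter converter terminal_block choke capacitor
```

```text
time_s: 2.82
tcp_pos: [0.6193, 0.0209, 0.2602]
tcp_rot: [[-0.033, 0.999, -0.0], [0.999, 0.033, 0.0], [0.0, -0.0, -1.0]]
wrist_force: [-0.5, 0.5, -0.2]
gripper_width: 0.995
filter (1091, 659.6, -135.2, 54.6, 41.1, 3.5, np.float64(30.7)) net [(0.69, [657.9, -141.0, 7.5])]
converter (1904, 653.8, 15.6, 63.5, 44.5, 2.0, np.float64(17.3)) net [(0.64, [657.4, 14.6, -1.4])]
terminal_block (979, 649.0, 165.3, 59.7, 22.2, 1.6, np.float64(26.5)) net [(0.78, [647.4, 165.0, 4.0])]
choke (804, 428.5, -86.3, 43.2, 43.6, 9.5, np.float64(17.8)) net [(0.93, [427.4, -89.2, -0.9])]
capacitor (747, 447.5, 86.3, 35.3, 34.8, 18.8, np.float64(49.0)) net [(0.9, [445.1, 86.1, 0.3])]
3.1167 [0.6195 0.0205 0.2604] [ 0.1 -0.2  0. ] 1.001972454064555
```

View pics/w1.png

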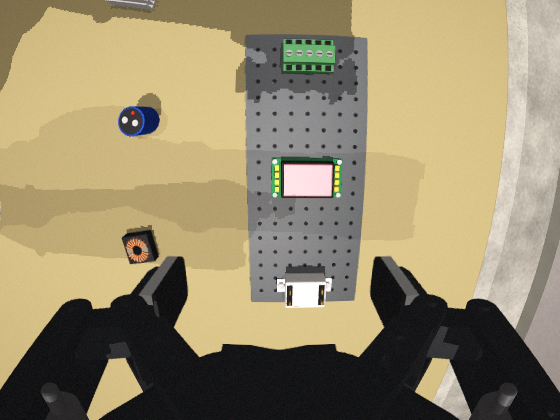

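Wrist view: terminal block (308,55), converter (307,179), filter (305,290), capacitor (138,121) and choke (140,245), all clear of the fingers. I'll get the extents in the plate frame.

```bash
python3 - <<'E'
from h import *
for n,f in(("w1",1),("top",0)):
    p=pickle.load(open(n+".pkl","rb")); W=cloud(p)
    c=np.array([.6538,.0156]) if f else np.array([.6525,.0157])
    a=np.radians(2.0); ex=np.array([np.cos(a),np.sin(a)]);ey=np.array([-np.sin(a),np.cos(a)])
    L=np.stack([(W[...,:2]-c)@ex,(W[...,:2]-c)@ey,W[...,2]],-1)*1000
    for nm,s in(("term",1),("filt",-1)):
        for zl in(7,12,18,24):
            m=(abs(L[...,0])<45)&(s*L[...,1]>100)&(s*L[...,1]<185)&(L[...,2]>zl)&(L[...,2]<60)
            P=L[m]; print(n,nm,zl,len(P),np.round(np.percentile(P[:,0],[.5,99.5]),1),np.round(np.percentile(P[:,1],[.5,99.5]),1))
    z=[np.nanmedian(W[...,2][(abs(L[...,0]-40)<20)&(abs(abs(L[...,1])-76)<10)])*1000]; print("plate z",z)
E
```

```text
w1 term 7 1703 [-29.3  29.7] [129.7 169.7]
w1 term 12 1684 [-29.3  29.7] [129.9 169.7]
w1 term 18 985 [-29.3  29.8] [138.8 160.7]
w1 term 24 947 [-29.3  29.4] [138.9 160.7]
w1 filt 7 1358 [-26.5  27.4] [-171.1 -130.7]
w1 filt 12 1275 [-26.5  26.5] [-171.2 -130.7]
w1 filt 18 1194 [-26.5  26.5] [-171.2 -130.7]
w1 filt 24 1110 [-26.5  26.5] [-171.2 -130.7]
plate z [np.float64(1.5991508358717985)]
top term 7 484 [-27.3  33.5] [108.6 171.1]
top term 12 466 [-26.8  33.4] [130.9 171. ]
top term 18 299 [-26.8  32.7] [130.9 170.4]
top term 24 250 [-26.8  32.7] [140.4 162. ]
top filt 7 456 [-31.1  34.8] [-169.9 -119.7]
top filt 12 429 [-24.1  28.2] [-169.9 -130.3]
top filt 18 422 [-24.1  28.2] [-169.9 -130.3]
top filt 24 402 [-24.   28.2] [-169.9 -130.3]
plate z [np.float64(2.9926164711555345)]
```

```bash
python3 - <<'E'
import cv2
i=cv2.imread("pics/w1.png")[20:320,230:390]; cv2.imwrite("pics/w1c.png",cv2.resize(i,None,fx=2,fy=2,interpolation=cv2.INTER_CUBIC)[:600])
E
```

```text
(no output)
```

View pics/w1c.png

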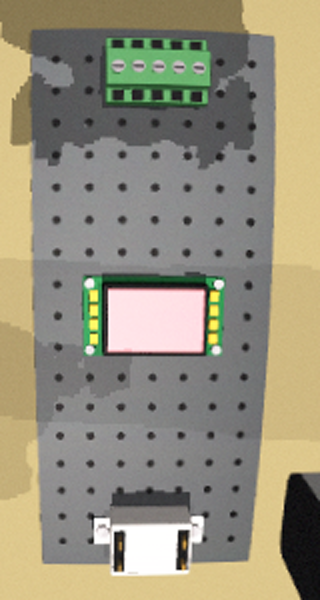

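Plate frame: yaw 2.0°, converter at (653.8, 15.6) mm, terminal block at +149.7 and filter at −151. That puts the targets at choke (656.4, −59.9) and capacitor (651.2, 90.4). Next I'll hover over the choke.

```bash
python3 - <<'E'
from h import *
print(delta((.4285,-.086,.12),11))
E
```

```text
([-10.01, -19.44, 14.04], [0.0, -0.0, -0.159])
```

```bash
python3 -m handwheel '[[0,-10,-19.4,14,0,0,-0.159],[0,-10,-19.4,14,0,0,-0.159],[0,-10,-19.4,14,0,0,-0.159],[0,-10,-19.4,14,0,0,-0.159],[0,-10,-19.4,14,0,0,-0.159],[0,-10,-19.4,14,0,0,-0.159],[0,-10,-19.4,14,0,0,-0.159],[0,-10,-19.4,14,0,0,-0.159],[0,-10,-19.4,14,0,0,-0.159],[0,-10,-19.4,14,0,0,-0.159]]' && python3 look.py w2 choke; python3 - <<'E'
from h import *
print(delta((.4285,-.086,.003),11))
W=cloud(pickle.load(open("w2.pkl","rb")))
for a in(5,8,12,15): print(a,rect(W,(.4285,-.086),a/1000,.035))
E
```

```text
time_s: 3.95
tcp_pos: [0.4305, -0.0859, 0.1211]
tcp_rot: [[-0.191, 0.982, 0.002], [0.982, 0.191, -0.0], [-0.0, 0.002, -1.0]]
wrist_force: [0.9, -0.4, 0.3]
gripper_width: 0.999
choke (2777, 428.0, -86.7, 42.0, 42.7, 10.0, np.float64(17.7)) net [(0.66, [428.3, -88.6, -1.4])]
4.05 [ 0.4304 -0.0858  0.1209] [ 0.5  0.4 -0.2] 0.9995803601759595
([0.03, -0.21, 11.79], [0.001, 0.0, 0.0])
5 (2832, 428.0, -86.7, 42.0, 42.7, 10.0, np.float64(17.7))
8 (2785, 428.0, -86.7, 42.0, 42.7, 10.0, np.float64(17.7))
12 (2734, 428.1, -86.7, 42.0, 42.6, 10.0, np.float64(17.8))
15 (2645, 428.0, -86.6, 41.8, 42.0, 10.6, np.float64(17.9))
```

View pics/w2.png

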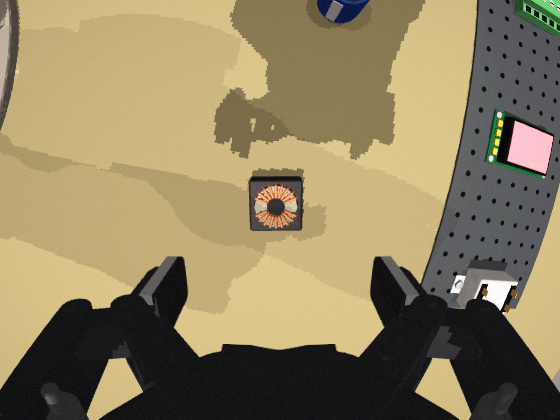

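The choke sits at (276,205), squarely between the fingers. Descend and grip.

```bash
python3 -m handwheel '[[0,0,-0.1,4,0,0,0.017],[0,0,-0.1,8,0,0,0.017],[0,0,-0.1,10.5,0,0,0.017],[0,0,-0.1,11.7,0,0,0.017],[0,0,-0.1,11.7,0,0,0.017],[0,0,-0.1,11.7,0,0,0.017],[0.4,0,-0.1,11.7,0,0,0.017],[0.8,0,-0.1,11.7,0,0,0.017],[1,0,-0.1,11.7,0,0,0.017],[1,0,-0.1,11.7,0,0,0.017],[1,0,-0.1,11.7,0,0,0.017],[1,0,-0.1,11.7,0,0,0.017],[1,0,-0.1,11.7,0,0,0.017],[1,0,-0.1,11.7,0,0,0.017]]' 40 && python3 look.py w3
```

```text
time_s: 5.22
tcp_pos: [0.4287, -0.0864, 0.0042]
tcp_rot: [[-0.173, 0.985, 0.002], [0.985, 0.173, 0.0], [0.0, 0.002, -1.0]]
wrist_force: [-2.6, 1.7, 15.1]
gripper_width: 0.482
5.2667 [ 0.4287 -0.0864  0.0042] [-1.7  1.4 14.6] 0.4787234369155995
```

View pics/w3.png

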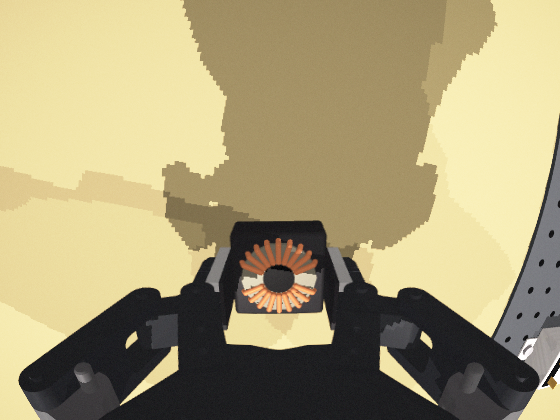

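Gripped at 41 mm. The choke is between the pads, with its winding at (279,276). Lift and measure it in the hand.

```bash
python3 -m handwheel '[[1,0,0,-1,0,0,0],[1,0,0,-3,0,0,0],[1,0,0,-6,0,0,0],[1,0,0,-8,0,0,0],[1,0,0,-8,0,0,0],[1,0,0,-8,0,0,0]]' && python3 look.py w4; python3 - <<'E'
from h import *
from cell import arm
s=arm.read_state(); W=cloud(pickle.load(open("w4.pkl","rb"))); T=np.array(s["tcp_rot"]); L=(W-np.array(s["tcp_pos"]))@T*1000
m=(abs(L[...,1])<19)&(abs(L[...,0])<35)&(L[...,2]<5)&(L[...,2]>-40)
P=L[m]; print(len(P),np.round(np.percentile(P,[1,5,50,95,99],axis=0),1))
# winding by colour
p=pickle.load(open("w4.pkl","rb")); h=cv2.cvtColor(p["image"],cv2.COLOR_RGB2HSV); c=m&(h[...,0]<18)&(h[...,1]>110)&(h[...,2]>90)
print(c.sum(),np.round(L[c].min(0),1),np.round(L[c].max(0),1))
print(delta((.6564,-.0599,.05),2.0))
E
```

```text
time_s: 5.77
tcp_pos: [0.4287, -0.0862, 0.0847]
tcp_rot: [[-0.174, 0.985, 0.003], [0.985, 0.174, 0.001], [0.0, 0.003, -1.0]]
wrist_force: [-0.3, 0.1, -2.1]
gripper_width: 0.479
5.8167 [ 0.4281 -0.0862  0.0838] [ 0.1 -0.  -2.3] 0.47739977869690686
7828 [[-20.1 -18.6 -17.6]
 [-17.2 -17.1 -17.1]
 [  6.    0.1 -14.3]
 [ 20.6  17.1  -3.9]
 [ 20.8  18.6   1.5]]
2382 [-19.9 -16.6 -18.6] [ 18.1  17.4 -12. ]
([-1.37, 22.93, 3.41], [0.001, -0.0, 0.14])
```

View pics/w4.png

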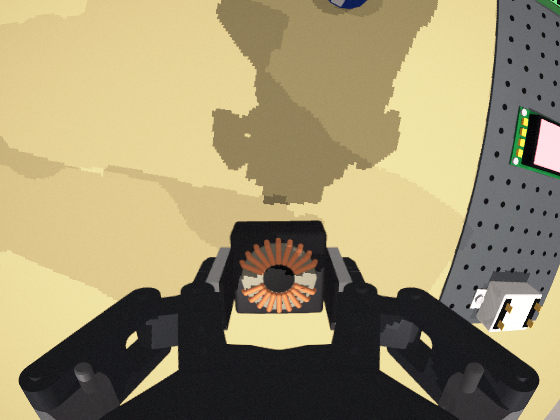

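In hand, the choke is centred to within about 0.4 mm and its bottom is roughly 4 mm below the TCP. Carry it to the plate and check before lowering.

```bash
python3 -m handwheel '[[1,-0.5,8,0,0,0,0.05],[1,-1,16,0,0,0,0.1],[1,-1.37,22.9,0,0,0,0.14],[1,-1.37,22.9,1,0,0,0.14],[1,-1.37,22.9,3,0,0,0.14],[1,-1.37,22.9,5,0,0,0.14],[1,-1.37,22.9,5,0,0,0.14],[1,-1.37,22.9,5,0,0,0.14],[1,-1.37,22.9,5,0,0,0.14]]' && python3 look.py w5 converter; python3 - <<'E'
from h import *
print(delta((.6564,-.0599,.0073),2.0))
E
```

```text
time_s: 6.57
tcp_pos: [0.6545, -0.0613, 0.0324]
tcp_rot: [[-0.033, 0.999, -0.002], [0.999, 0.033, -0.001], [-0.001, -0.002, -1.0]]
wrist_force: [-0.5, -0.3, -0.5]
gripper_width: 0.481
converter (11744, 654.1, 15.4, 64.6, 44.0, 1.8, np.float64(17.4)) net []
6.6667 [ 0.6553 -0.0611  0.0342] [ 0.6 -0.1 -0.4] 0.47772162399048435
([0.11, 0.11, 2.69], [0.0, -0.0, -0.002])
```

View pics/w5.png

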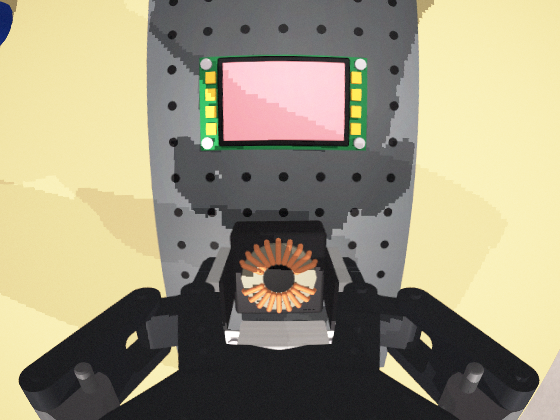

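The choke hangs between the converter (284,103) and the filter, well aligned. Lower it.

```bash
python3 -m handwheel '[[1,0.1,0.1,1,0,0,0],[1,0.1,0.1,1.8,0,0,0],[1,0.1,0.1,2.2,0,0,0],[1,0.1,0.1,2.4,0,0,0],[1,0.1,0.1,2.5,0,0,0],[1,0.1,0.1,2.55,0,0,0],[1,0.1,0.1,2.6,0,0,0],[1,0.1,0.1,2.6,0,0,0]]'
```

```text
time_s: 7.33
tcp_pos: [0.6569, -0.0595, 0.0075]
tcp_rot: [[-0.034, 0.999, 0.0], [0.999, 0.034, -0.0], [-0.0, 0.0, -1.0]]
wrist_force: [-0.0, 0.2, -1.2]
gripper_width: 0.481
```

```bash
python3 -m handwheel '[[1,-0.03,-0.03,0.05,0,0,0],[1,-0.03,-0.03,0.05,0,0,0],[1,-0.03,-0.03,0.05,0,0,0]]'; python3 -m handwheel '[[1,0,0,0.05,0,0,0],[1,0,0,0.05,0,0,0],[1,0,0,0.05,0,0,0]]'
```

```text
time_s: 7.58
tcp_pos: [0.657, -0.0595, 0.0074]
tcp_rot: [[-0.034, 0.999, 0.001], [0.999, 0.034, 0.0], [0.0, 0.001, -1.0]]
wrist_force: [-2.0, 1.4, 4.7]
gripper_width: 0.48
time_s: 7.83
tcp_pos: [0.657, -0.0595, 0.0073]
tcp_rot: [[-0.034, 0.999, 0.001], [0.999, 0.034, 0.001], [0.001, 0.001, -1.0]]
wrist_force: [-5.1, 2.2, 13.8]
gripper_width: 0.478
```

Contact made. Ease up and release.

```bash
python3 -m handwheel '[[1,0,0,-0.07,0,0,0],[0.45,0,0,-0.07,0,0,0],[0.4,0,0,-0.07,0,0,0],[0.3,0,0,-0.07,0,0,0],[0.2,0,0,-0.07,0,0,0],[0.2,0,0,-1,0,0,0],[0.1,0,0,-4,0,0,0],[0,0,0,-8,0,0,0],[0,0,0,-12,0,0,0],[0,0,0,-14,0,0,0],[0,0,0,-14,0,0,0],[0,0,0,-14,0,0,0]]' && sed -i 's/choke=(.4295,-.0848/choke=(.6564,-.06/' h.py && python3 look.py w6 choke converter filter; python3 - <<'E'
from h import *
print(delta((.447,.0863,.12),18))
E
```

```text
time_s: 8.83
tcp_pos: [0.6573, -0.0597, 0.1483]
tcp_rot: [[-0.034, 0.999, 0.003], [0.999, 0.034, 0.0], [0.0, 0.003, -1.0]]
wrist_force: [0.1, -0.7, -0.2]
gripper_width: 1.003
choke (2353, 656.1, -59.7, 41.6, 42.0, 2.6, np.float64(20.7)) net [(0.59, [658.5, -64.8, 5.7])]
converter (3928, 654.0, 15.5, 64.4, 43.8, 2.0, np.float64(17.4)) net [(0.86, [657.0, 15.6, 0.7])]
filter (2316, 659.5, -135.1, 53.9, 40.1, 2.1, np.float64(30.7)) net [(0.71, [658.5, -142.8, 8.8])]
9.0333 [ 0.6559 -0.0597  0.1454] [ 0.5 -0.3  0.6] 0.9990519652882758
([15.3, -20.38, 2.57], [-0.002, -0.0, -0.28])
```

View pics/w6.png

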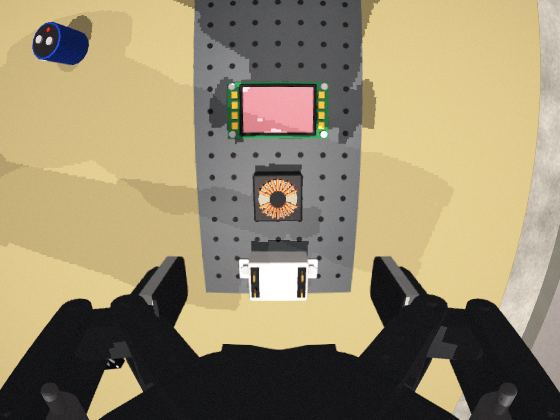

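The choke is at (278,199): 656.1, −59.7, yaw 2.6°, which is within 0.7 mm of midway. Next is the capacitor.

```bash
python3 - <<'E'
from h import *
print(delta((.4475,.0863,.13),2))
E
```

```text
([15.3, -20.33, 1.57], [-0.002, 0.0, -0.001])
```

```bash
python3 -m handwheel '[[0,5,-6.7,0,0,0,0],[0,10,-13.4,0.5,0,0,0],[0,15.3,-20.3,1.5,0,0,0],[0,15.3,-20.3,1.5,0,0,0],[0,15.3,-20.3,1.5,0,0,0],[0,15.3,-20.3,1.5,0,0,0],[0,15.3,-20.3,1.5,0,0,0],[0,15.3,-20.3,1.5,0,0,0],[0,15.3,-20.3,1.5,0,0,0]]' && python3 look.py w7 capacitor; python3 - <<'E'
from h import *
W=cloud(pickle.load(open("w7.pkl","rb")))
P=W[(np.hypot(W[...,0]-.4475,W[...,1]-.0863)<.04)&(W[...,2]>.044)&(W[...,2]<.06)]
print(len(P),cv2.minEnclosingCircle((P[:,:2]*1000).astype(np.float32)))
print(delta((.4475,.0863,.02),2))
E
```

```text
time_s: 9.78
tcp_pos: [0.4485, 0.0865, 0.1312]
tcp_rot: [[-0.035, 0.999, -0.0], [0.999, 0.035, -0.0], [-0.0, -0.0, -1.0]]
wrist_force: [0.3, 0.3, 0.1]
gripper_width: 0.998
capacitor (1941, 446.4, 86.8, 34.9, 35.4, 1.7, np.float64(49.0)) net [(0.73, [443.9, 86.9, -0.6])]
9.8833 [0.4493 0.0856 0.1313] [ 0.9 -0.  -0.3] 1.0008658745243328
1834 ((446.4014892578125, 86.4478988647461), 17.975860595703125)
([0.08, -0.18, 11.13], [0.0, 0.001, -0.002])
```

View pics/w7.png

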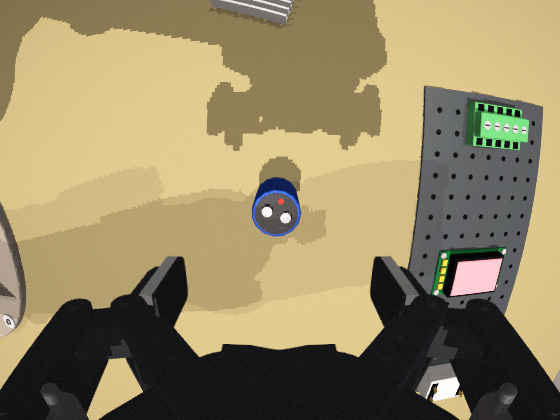

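The capacitor top is at (276,214), between the fingers. Grip it.

```bash
python3 -m handwheel '[[0,0.05,-0.2,4,0,0,0],[0,0.05,-0.2,8,0,0,0],[0,0.05,-0.2,10.5,0,0,0],[0,0.05,-0.2,11.1,0,0,0],[0,0.05,-0.2,11.1,0,0,0],[0.4,0.05,-0.2,11.1,0,0,0],[0.8,0.05,-0.2,11.1,0,0,0],[1,0.05,-0.2,11.1,0,0,0],[1,0.05,-0.2,11.1,0,0,0],[1,0.05,-0.2,11.1,0,0,0],[1,0.05,-0.2,11.1,0,0,0],[1,0.05,-0.2,11.1,0,0,0],[1,0.05,-0.2,11.1,0,0,0]]' 40; python3 -m handwheel '[[1,0,0,-1,0,0,0],[1,0,0,-4,0,0,0],[1,0,0,-8,0,0,0],[1,0,0,-8,0,0,0],[1,0,0,-8,0,0,0]]' ; python3 look.py w8; python3 - <<'E'
from h import *
from cell import arm
s=arm.read_state(); W=cloud(pickle.load(open("w8.pkl","rb"))); T=np.array(s["tcp_rot"]); L=(W-np.array(s["tcp_pos"]))@T*1000
m=(abs(L[...,1])<19)&(abs(L[...,0])<25)&(L[...,2]<-24)&(L[...,2]>-36)
P=L[m]; print(len(P),np.round(np.percentile(P,[1,50,99],axis=0),1),cv2.minEnclosingCircle(P[:,:2].astype(np.float32)))
print(delta((.6512,.0903,.08),2.0))
E
```

```text
time_s: 10.97
tcp_pos: [0.4472, 0.0872, 0.0215]
tcp_rot: [[-0.034, 0.999, 0.002], [0.999, 0.034, 0.001], [0.001, 0.002, -1.0]]
wrist_force: [-2.0, -0.8, 15.8]
gripper_width: 0.408
time_s: 11.38
tcp_pos: [0.4476, 0.0876, 0.1027]
tcp_rot: [[-0.035, 0.999, 0.004], [0.999, 0.035, 0.003], [0.003, 0.004, -1.0]]
wrist_force: [0.7, 0.7, -0.4]
gripper_width: 0.407
11.4333 [0.4468 0.0874 0.1014] [ 0.1 -0.  -0.8] 0.41112467097644273
5711 [[-15.9 -17.4 -35. ]
 [  2.5   0.5 -28.8]
 [ 16.8  18.2 -24.6]] ((0.2169947475194931, -0.0038481310475617647), 21.71192169189453)
([-0.43, 20.44, 2.18], [0.002, -0.002, -0.0])
```

View pics/w8.png

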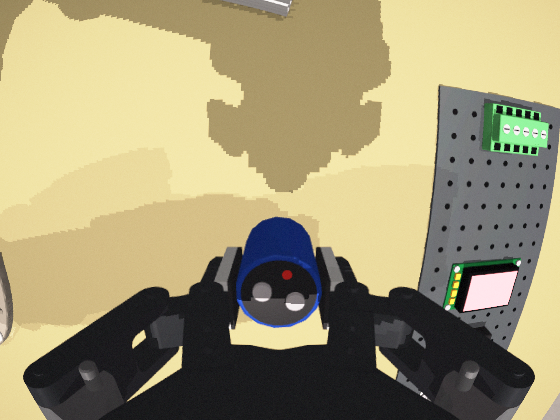

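The capacitor is held upright at (279,270). Carry it.

```bash
python3 -m handwheel '[[1,-0.2,7,0,0,0,0],[1,-0.4,14,0,0,0,0],[1,-0.4,20.4,0,0,0,0],[1,-0.4,20.4,2,0,0,0],[1,-0.4,20.4,4,0,0,0],[1,-0.4,20.4,4,0,0,0],[1,-0.4,20.4,4,0,0,0],[1,-0.4,20.4,4,0,0,0],[1,-0.4,20.4,4,0,0,0]]'; python3 look.py w9 terminal_block; python3 - <<'E'
from h import *
print(delta((.6513,.0902,.0245),2.0))
E
```

```text
time_s: 12.18
tcp_pos: [0.6493, 0.0894, 0.0603]
tcp_rot: [[-0.034, 0.999, -0.001], [0.999, 0.034, -0.0], [-0.0, -0.001, -1.0]]
wrist_force: [0.5, 0.7, -0.9]
gripper_width: 0.409
terminal_block (4519, 649.0, 166.0, 60.4, 22.4, 2.1, np.float64(26.5)) net [(0.57, [648.7, 162.4, 2.3])]
12.2833 [0.6498 0.0899 0.0612] [-0.5 -0.6 -0.5] 0.4100488538599807
([0.02, 0.15, 3.67], [0.0, -0.001, -0.001])
```

View pics/w9.png

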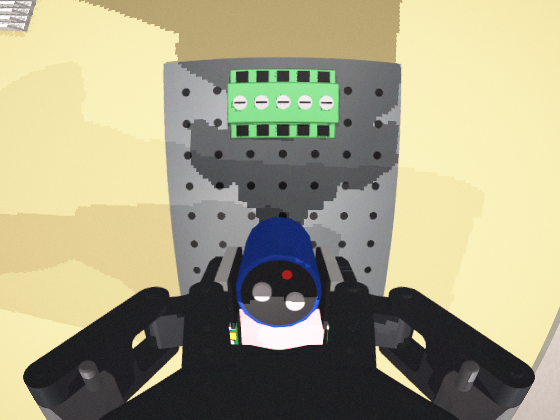

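The capacitor is in line below the terminal block (283,103). Lower it.

```bash
python3 -m handwheel '[[1,0.05,0.1,1.5,0,0,0],[1,0.05,0.1,2.5,0,0,0],[1,0.05,0.1,3.1,0,0,0],[1,0.05,0.1,3.4,0,0,0],[1,0.05,0.1,3.5,0,0,0],[1,0.05,0.1,3.55,0,0,0],[1,0.05,0.1,3.55,0,0,0]]'; python3 -m handwheel '[[1,0,0,0.05,0,0,0],[1,0,0,0.05,0,0,0],[1,0,0,0.05,0,0,0]]'
```

```text
time_s: 12.87
tcp_pos: [0.6516, 0.0901, 0.0249]
tcp_rot: [[-0.034, 0.999, 0.0], [0.999, 0.034, -0.0], [-0.0, 0.0, -1.0]]
wrist_force: [1.4, -0.3, -1.3]
gripper_width: 0.406
time_s: 13.12
tcp_pos: [0.6518, 0.0901, 0.0247]
tcp_rot: [[-0.034, 0.999, 0.001], [0.999, 0.034, 0.0], [0.0, 0.001, -1.0]]
wrist_force: [-0.7, 0.2, 3.9]
gripper_width: 0.408
```

```bash
python3 -m handwheel '[[0.55,0,0,0,0,0,0],[0.5,0,0,0,0,0,0],[0.4,0,0,0,0,0,0],[0.25,0,0,0,0,0,0],[0.1,0,0,0,0,0,0],[0.1,0,0,-1,0,0,0],[0.1,0,0,-4,0,0,0],[0,0,0,-8,0,0,0],[0,0,0,-12,0,0,0],[0,0,0,-12,0,0,0],[0,0,0,-12,0,0,0]]' && sed -i 's/capacitor=(.449,.0905/capacitor=(.6514,.0905/' h.py && python3 look.py w10 capacitor converter terminal_block; python3 - <<'E'
from h import *
W=cloud(pickle.load(open("w10.pkl","rb")))
P=W[(np.hypot(W[...,0]-.6514,W[...,1]-.09)<.04)&(W[...,2]>.047)&(W[...,2]<.063)]
print(len(P),cv2.minEnclosingCircle((P[:,:2]*1000).astype(np.float32)))
print(delta((.4245,.2655,.12),74.5))
E
```

```text
time_s: 14.03
tcp_pos: [0.6529, 0.0904, 0.1476]
tcp_rot: [[-0.034, 0.999, 0.004], [0.999, 0.034, 0.002], [0.001, 0.005, -1.0]]
wrist_force: [-1.1, -0.0, -0.7]
gripper_width: 0.995
capacitor (1774, 651.5, 89.9, 34.5, 35.4, 1.4, np.float64(52.1)) net [(0.69, [650.9, 88.0, 5.4])]
converter (2886, 654.2, 15.3, 64.2, 44.8, 2.4, np.float64(17.4)) net [(0.67, [654.9, 15.7, -1.2])]
terminal_block (2014, 648.9, 166.2, 60.4, 21.5, 1.7, np.float64(26.5)) net [(0.66, [648.0, 163.9, 3.1])]
14.2333 [0.6508 0.0902 0.1434] [-0.1  0.7 -0.2] 0.9998785723344095
1655 ((651.4581298828125, 89.7440185546875), 17.92616081237793)
([18.3, -22.02, 2.37], [-0.002, -0.001, -1.266])
```

View pics/w10.png

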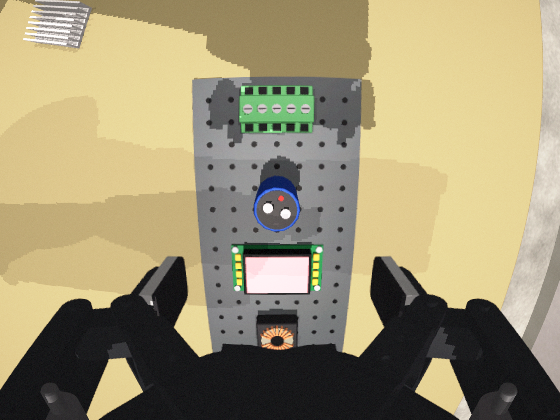

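The capacitor is upright at (277,206): 651.5, 89.8, which is within 1 mm of midway. Next is the heat sink.

```bash
python3 -m handwheel '[[0,3,-3,0,0,0,-0.12],[0,6,-6,0,0,0,-0.24],[0,8,-9,0.3,0,0,-0.36],[0,10,-12,0.6,0,0,-0.48],[0,12,-15,1,0,0,-0.6],[0,14,-18,1.4,0,0,-0.72],[0,16,-20,1.7,0,0,-0.84],[0,18,-22,2,0,0,-0.96],[0,18.3,-22,2.3,0,0,-1.08],[0,18.3,-22,2.3,0,0,-1.2],[0,18.3,-22,2.3,0,0,-1.266],[0,18.3,-22,2.3,0,0,-1.266],[0,18.3,-22,2.3,0,0,-1.266]]' && python3 look.py w11 heat_sink; python3 - <<'E'
from h import *
W=cloud(pickle.load(open("w11.pkl","rb")))
for a in(8,15,19): print(a,rect(W,(.4245,.2655),a/1000,.035))
print(delta((.4245,.2655,.006),74.5))
E
```

```text
time_s: 15.32
tcp_pos: [0.4252, 0.2651, 0.1207]
tcp_rot: [[-0.963, 0.27, -0.001], [0.27, 0.963, -0.001], [0.001, -0.001, -1.0]]
wrist_force: [0.3, 0.3, 0.7]
gripper_width: 1.0
heat_sink (1787, 423.5, 264.7, 44.3, 65.0, 74.4, np.float64(22.3)) net [(0.63, [422.6, 262.8, 1.5])]
15.4167 [0.4253 0.2653 0.1209] [ 0.2 -0.4  0.2] 0.9932395042227357
8 (2066, 423.5, 264.7, 44.3, 65.0, 74.4, np.float64(22.2))
15 (1787, 423.5, 264.7, 44.3, 65.0, 74.4, np.float64(22.3))
19 (1631, 423.5, 264.7, 44.3, 65.0, 74.4, np.float64(22.4))
([0.08, 0.01, 11.49], [-0.001, -0.0, -0.003])
```

View pics/w11.png

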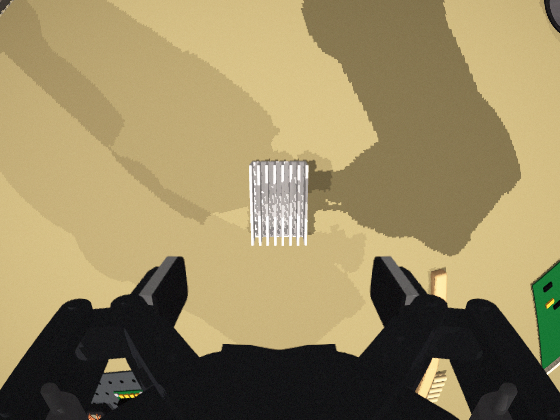

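The heat sink is at (279,204), squared with the jaws. Grip it.

```bash
python3 -m handwheel '[[0,0.15,-0.07,4,0,0,0],[0,0.15,-0.07,8,0,0,0],[0,0.15,-0.07,10.5,0,0,0],[0,0.15,-0.07,11.25,0,0,0],[0,0.15,-0.07,11.25,0,0,0],[0,0.15,-0.07,11.25,0,0,0],[0.3,0.15,-0.07,11.25,0,0,0],[0.6,0.15,-0.07,11.25,0,0,0],[1,0.15,-0.07,11.25,0,0,0],[1,0.15,-0.07,11.25,0,0,0],[1,0.15,-0.07,11.25,0,0,0],[1,0.15,-0.07,11.25,0,0,0],[1,0.15,-0.07,11.25,0,0,0]]' 40; python3 -m handwheel '[[1,0,0,-1,0,0,0],[1,0,0,-4,0,0,0],[1,0,0,-8,0,0,0],[1,0,0,-10,0,0,0],[1,0,0,-10,0,0,0],[1,0,0,-10,0,0,0]]' ; python3 look.py w12; python3 - <<'E'
from h import *
from cell import arm
s=arm.read_state(); W=cloud(pickle.load(open("w12.pkl","rb"))); T=np.array(s["tcp_rot"]); L=(W-np.array(s["tcp_pos"]))@T*1000
m=(abs(L[...,1])<20)&(abs(L[...,0])<45)&(L[...,2]<-8)&(L[...,2]>-30)
P=L[m]; print(len(P),np.round(np.percentile(P,[.5,5,50,95,99.5],axis=0),1))
print(delta((.6541,.0154,.12),92.0))
E
```

```text
time_s: 16.5
tcp_pos: [0.4242, 0.2659, 0.01]
tcp_rot: [[-0.964, 0.268, 0.001], [0.268, 0.964, 0.001], [-0.001, 0.002, -1.0]]
wrist_force: [-2.3, -0.9, 14.1]
gripper_width: 0.504
time_s: 17.0
tcp_pos: [0.4243, 0.2659, 0.1107]
tcp_rot: [[-0.964, 0.267, 0.002], [0.267, 0.964, 0.002], [-0.001, 0.003, -1.0]]
wrist_force: [-0.3, 0.1, -0.4]
gripper_width: 0.505
17.05 [0.4237 0.2655 0.1095] [-0.1  0.1 -1.3] 0.500223148449418
3749 [[-31.7 -16.1 -15.1]
 [-27.5 -15.5 -14.5]
 [  4.7   2.1 -13.5]
 [ 30.7  15.5  -9.6]
 [ 32.2  20.   -8.2]]
([-28.89, -17.94, -1.06], [0.001, 0.001, -0.306])
```

View pics/w12.png

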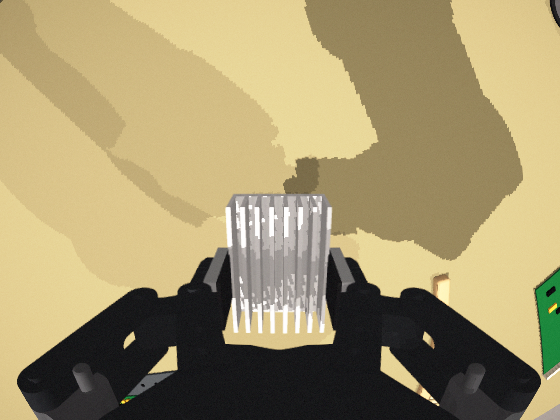

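The heat sink is held level, at (279,263). Hover beyond the converter and re-measure it from this tool orientation.

```bash
python3 - <<'E'
from h import *
print(delta((.72,.0154,.15),92.0))
E
```

```text
([-35.24, -16.17, -4.05], [0.001, 0.001, -0.306])
```

```bash
python3 -m handwheel '[[1,-3.5,-1.6,-1,0,0,-0.05],[1,-7,-3.2,-2,0,0,-0.1],[1,-10.5,-4.8,-3,0,0,-0.15],[1,-14,-6.4,-4,0,0,-0.2],[1,-17.5,-8,-4,0,0,-0.25],[1,-21,-9.6,-4,0,0,-0.3],[1,-24.5,-11.2,-4,0,0,-0.306],[1,-28,-12.8,-4,0,0,-0.306],[1,-31.5,-14.4,-4,0,0,-0.306],[1,-35.2,-16.2,-4,0,0,-0.306],[1,-35.2,-16.2,-4,0,0,-0.306],[1,-35.2,-16.2,-4,0,0,-0.306],[1,-35.2,-16.2,-4,0,0,-0.306],[1,-35.2,-16.2,-4,0,0,-0.306]]'; python3 look.py w13 converter choke capacitor filter terminal_block; python3 - <<'E'
from h import *
W=cloud(pickle.load(open("w13.pkl","rb")))
print(rect(W,(.654,.0155),.014,.022))
E
```

```text
time_s: 18.22
tcp_pos: [0.7186, 0.0162, 0.1478]
tcp_rot: [[-0.999, -0.036, -0.002], [-0.036, 0.999, 0.0], [0.002, 0.0, -1.0]]
wrist_force: [0.2, -0.0, -0.3]
gripper_width: 0.504
converter (3994, 654.0, 15.5, 64.3, 44.1, 1.7, np.float64(17.4)) net [(0.84, [658.6, 15.2, -1.3])]
choke (2384, 656.3, -60.0, 42.4, 42.7, 2.8, np.float64(20.7)) net [(0.96, [655.4, -63.8, 3.9])]
capacitor (1803, 651.3, 88.7, 35.3, 35.7, 35.7, np.float64(51.9)) net [(0.72, [651.3, 90.4, 3.2])]
filter (2431, 659.0, -135.3, 53.7, 40.8, 2.1, np.float64(30.7)) net [(0.7, [660.1, -139.9, 6.2])]
terminal_block (1549, 648.8, 165.5, 59.8, 23.6, 2.4, np.float64(26.3)) net [(0.65, [716.1, 16.5, 136.2])]
18.5167 [0.7194 0.0157 0.1491] [ 0.9 -0.2 -0.8] 0.50437744577469
(3994, 654.0, 15.5, 64.3, 44.1, 1.7, np.float64(17.4))
```

View pics/w13.png

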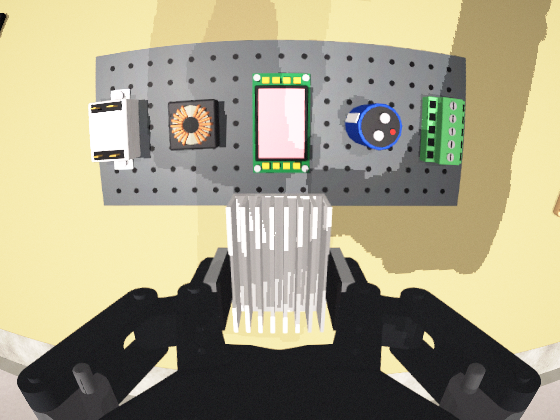

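The picture shows everything in line: filter (120,130), choke (191,124), converter (282,123), capacitor (378,127) and terminal block (442,130). The converter again measures (654.0, 15.5).

```bash
python3 - <<'E'
from h import *
print(delta((.6542,.0155,.04),92.0))
E
```

```text
([6.52, 0.22, 10.91], [0.0, 0.0, 0.001])
```

```bash
python3 -m handwheel '[[1,3,0.1,1,0,0,0],[1,6.5,0.2,3,0,0,0],[1,6.5,0.2,5,0,0,0],[1,6.5,0.2,7,0,0,0],[1,6.5,0.2,9,0,0,0],[1,6.5,0.2,10.5,0,0,0],[1,6.5,0.2,10.9,0,0,0],[1,6.5,0.2,10.9,0,0,0],[1,6.5,0.2,10.9,0,0,0]]'; python3 look.py w14; python3 - <<'E'
from h import *
print(delta((.6542,.0155,.03),92.0))
E
```

```text
time_s: 19.27
tcp_pos: [0.6549, 0.0148, 0.0405]
tcp_rot: [[-0.999, -0.035, 0.001], [-0.035, 0.999, 0.0], [-0.001, -0.0, -1.0]]
wrist_force: [1.1, 0.2, -0.5]
gripper_width: 0.502
19.3167 [0.6552 0.0148 0.0409] [ 0.8  0.3 -0.8] 0.5044059347629908
([0.1, 0.07, 1.09], [0.0, 0.001, 0.0])
```

View pics/w14.png

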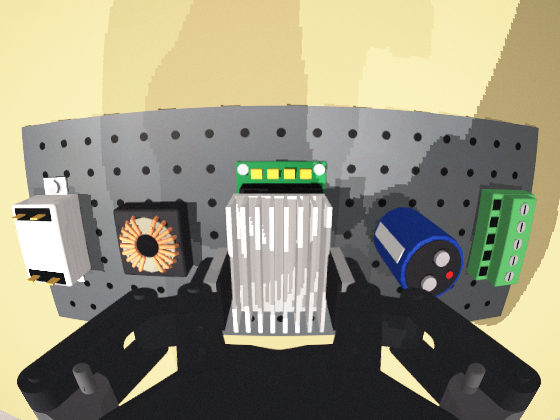

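The heat sink hangs over the converter, clear of the choke and capacitor. Lower it gently.

```bash
python3 -m handwheel '[[1,0.07,0.06,0.5,0,0,0],[1,0.07,0.06,0.8,0,0,0],[1,0.07,0.06,0.95,0,0,0],[1,0.07,0.06,1.0,0,0,0],[1,0.07,0.06,1.05,0,0,0],[1,0.07,0.06,1.05,0,0,0],[1,0.07,0.06,1.05,0,0,0]]'; python3 -m handwheel '[[1,0,0,0.05,0,0,0],[1,0,0,0.05,0,0,0],[1,0,0,0.05,0,0,0]]'
```

```text
time_s: 19.9
tcp_pos: [0.6539, 0.0153, 0.0294]
tcp_rot: [[-0.999, -0.035, 0.0], [-0.035, 0.999, -0.0], [-0.0, -0.0, -1.0]]
wrist_force: [-0.4, -0.0, -0.9]
gripper_width: 0.503
time_s: 20.15
tcp_pos: [0.654, 0.0153, 0.0291]
tcp_rot: [[-0.999, -0.035, 0.0], [-0.035, 0.999, 0.0], [-0.0, 0.0, -1.0]]
wrist_force: [-1.8, -0.6, 4.8]
gripper_width: 0.505
```

```bash
python3 -m handwheel '[[0.48,0,0,0,0,0,0],[0.45,0,0,0,0,0,0],[0.4,0,0,0,0,0,0],[0.35,0,0,0,0,0,0],[0.35,0,0,0,0,0,0],[0.35,0,0,-1,0,0,0],[0.35,0,0,-4,0,0,0],[0.3,0,0,-8,0,0,0],[0,-3,0,-12,0,0,0],[0,-6,0,-14,0,0,0],[0,-6,0,-14,0,0,0],[0,-6,0,-14,0,0,0],[0,-6,0,-14,0,0,0]]' && sed -i 's/heat_sink=(.423,.2655,.015,.035/heat_sink=(.654,.0155,.030,.055/' h.py && python3 look.py w15 heat_sink choke filter terminal_block; python3 - <<'E'
from h import *
W=cloud(pickle.load(open("w15.pkl","rb")))
P=W[(np.hypot(W[...,0]-.6514,W[...,1]-.09)<.04)&(W[...,2]>.047)&(W[...,2]<.063)]
print(len(P),cv2.minEnclosingCircle((P[:,:2]*1000).astype(np.float32)))
a=cv2.minAreaRect
P=W[(abs(W[...,0]-.654)<.05)&(abs(W[...,1]-.0155)<.032)&(W[...,2]>.0385)&(W[...,2]<.05)]; print(a((P[:,:2]*1000).astype(np.float32)))
E
```

```text
time_s: 21.23
tcp_pos: [0.7131, 0.0174, 0.1685]
tcp_rot: [[-0.999, -0.035, -0.001], [-0.035, 0.999, -0.0], [0.001, -0.0, -1.0]]
wrist_force: [-0.1, 0.1, -0.0]
gripper_width: 1.002
heat_sink (1632, 653.0, 14.5, 63.5, 44.3, 2.0, np.float64(41.4)) net [(0.96, [654.5, 12.7, 17.6])]
choke (2052, 656.3, -60.1, 41.7, 42.8, 2.8, np.float64(20.7)) net [(0.8, [655.0, -65.3, 2.8])]
filter (2162, 659.4, -135.5, 53.7, 41.4, 2.0, np.float64(30.7)) net [(0.66, [658.1, -139.1, 6.4])]
terminal_block (1402, 648.9, 165.5, 60.3, 23.5, 1.0, np.float64(26.3)) net [(0.63, [648.8, 163.7, 5.6])]
21.4833 [0.7129 0.0174 0.1681] [0.1 0.4 0.2] 0.9977624550650042
1417 ((651.718994140625, 88.68788146972656), 18.353723526000977)
((653.0232543945312, 14.493758201599121), (63.443458557128906, 44.30661392211914), 2.0014357566833496)
```

View pics/w15.png

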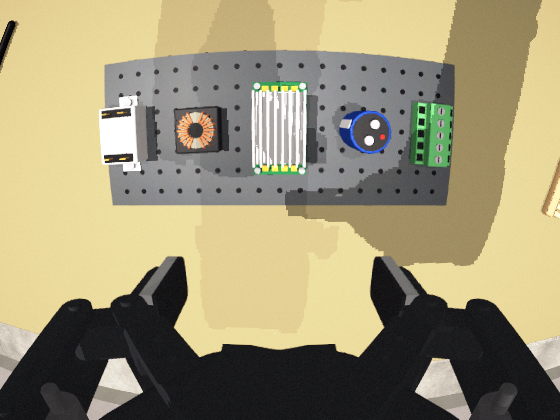

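The heat sink sits on the converter at (280,128), yaw 2.0°, within about 1 mm. Next is the fan.

```bash
python3 - <<'E'
from h import *
print(delta((.440,-.2755,.12),20.2))
E
```

```text
([28.29, -28.31, 4.86], [-0.001, -0.001, 1.253])
```

```bash
python3 -m handwheel '[[0,2.5,-2.5,0,0,0,0.12],[0,5,-5,0,0,0,0.24],[0,7.5,-7.5,0,0,0,0.36],[0,10,-10,0,0,0,0.48],[0,13,-13,0,0,0,0.6],[0,16,-16,0.5,0,0,0.72],[0,19,-19,1.5,0,0,0.84],[0,22,-22,2.5,0,0,0.96],[0,25,-25,3.5,0,0,1.08],[0,28.3,-28.3,4.8,0,0,1.2],[0,28.3,-28.3,4.8,0,0,1.253],[0,28.3,-28.3,4.8,0,0,1.253],[0,28.3,-28.3,4.8,0,0,1.253],[0,28.3,-28.3,4.8,0,0,1.253]]' && python3 look.py w16 fan; python3 - <<'E'
from h import *
W=cloud(pickle.load(open("w16.pkl","rb")))
r=[rect(W,(.44,-.2755),a/1000,.03) for a in(5,7,9,11)]; print(*r,sep="\n")
print(delta((r[1][1]/1000,r[1][2]/1000,.005),r[1][5]))
E
```

```text
time_s: 22.65
tcp_pos: [0.4414, -0.2747, 0.1209]
tcp_rot: [[-0.347, 0.938, 0.0], [0.938, 0.347, 0.0], [0.0, 0.0, -1.0]]
wrist_force: [0.3, -0.5, -1.4]
gripper_width: 1.001
fan (1647, 438.8, -276.0, 40.2, 40.3, 20.0, np.float64(12.4)) net [(0.65, [440.2, -274.9, -0.0])]
22.75 [ 0.4418 -0.2744  0.1209] [-0.2  0.4 -0.5] 0.9989016176387492
(2085, 438.8, -276.0, 40.2, 40.3, 20.0, np.float64(10.9))
(1838, 438.8, -276.0, 40.2, 40.3, 20.0, np.float64(11.9))
(1379, 438.8, -276.0, 40.2, 40.3, 20.0, np.float64(12.7))
(1033, 438.8, -276.0, 40.2, 40.3, 20.0, np.float64(13.1))
([-0.04, -0.34, 11.59], [0.0, -0.0, 0.006])
```

View pics/w16.png

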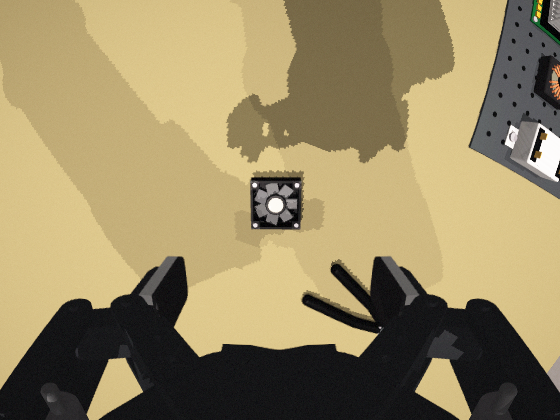

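The fan is at (276,204), with the cutters' handles nearby at (335,265) and (305,298). I'll check the finger clearance.

```bash
python3 - <<'E'
from h import *
from cell import arm
s=arm.read_state(); W=cloud(pickle.load(open("w16.pkl","rb"))); T=np.array(s["tcp_rot"]); L=(W-np.array([.4388,-.276,0]))@T*1000
for v,u in((265,335),(300,306),(310,340),(290,350)): print(np.round(L[v,u],1))
E
```

```text
[-58.3  52.7  -3.7]
[-92.4  27.6  -7. ]
[-106.4   60.9   -4.6]
[-81.5  67.3  -9.4]
```

That's 58 mm clear of the finger line, so grip.

```bash
python3 -m handwheel '[[0,-0.04,-0.3,4,0,0,0.006],[0,-0.04,-0.3,8,0,0,0.006],[0,-0.04,-0.3,10.5,0,0,0.006],[0,-0.04,-0.3,11.5,0,0,0.006],[0,-0.04,-0.3,11.5,0,0,0.006],[0,-0.04,-0.3,11.5,0,0,0.006],[0.3,-0.04,-0.3,11.5,0,0,0.006],[0.6,-0.04,-0.3,11.5,0,0,0.006],[1,-0.04,-0.3,11.5,0,0,0.006],[1,-0.04,-0.3,11.5,0,0,0.006],[1,-0.04,-0.3,11.5,0,0,0.006],[1,-0.04,-0.3,11.5,0,0,0.006],[1,-0.04,-0.3,11.5,0,0,0.006]]' 30; python3 -m handwheel '[[1,0,0,-1,0,0,0],[1,0,0,-4,0,0,0],[1,0,0,-8,0,0,0],[1,0,0,-12,0,0,0],[1,0,0,-12,0,0,0],[1,0,0,-12,0,0,0]]' ; python3 look.py w17; python3 - <<'E'
from h import *
from cell import arm
s=arm.read_state(); W=cloud(pickle.load(open("w17.pkl","rb"))); T=np.array(s["tcp_rot"]); L=(W-np.array(s["tcp_pos"]))@T*1000
m=(abs(L[...,1])<17)&(abs(L[...,0])<35)&(L[...,2]<2)&(L[...,2]>-20)
P=L[m]; print(len(P),np.round(np.percentile(P,[.5,5,50,95,99.5],axis=0),1))
print(delta((.6536,.0152,.13),2.0))
E
```

```text
time_s: 23.83
tcp_pos: [0.4389, -0.2768, 0.0068]
tcp_rot: [[-0.34, 0.94, 0.002], [0.94, 0.34, -0.0], [-0.001, 0.001, -1.0]]
wrist_force: [-3.0, 2.7, 13.8]
gripper_width: 0.459
time_s: 24.33
tcp_pos: [0.4395, -0.277, 0.1285]
tcp_rot: [[-0.34, 0.94, 0.005], [0.94, 0.34, -0.001], [-0.002, 0.004, -1.0]]
wrist_force: [-0.2, 0.5, -0.6]
gripper_width: 0.457
24.3833 [ 0.4387 -0.2765  0.127 ] [-0.7  0.7 -0.5] 0.45505873692128757
5342 [[-20.3 -16.8  -9.3]
 [-18.6 -15.   -8.6]
 [  2.   -0.5  -4.4]
 [ 19.9  14.9  -0.2]
 [ 20.2  16.8   1.8]]
([20.11, 30.14, -0.26], [0.002, 0.0, 0.313])
```

View pics/w17.png

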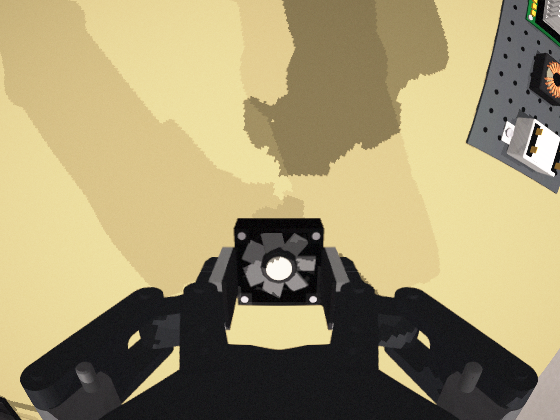

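The fan is held flat at (279,266). Hover short of the converter to re-measure the heat sink.

```bash
python3 -m handwheel '[[1,2,4,-1,0,0,0.1],[1,4,8,-2,0,0,0.2],[1,6,12,-2.5,0,0,0.313],[1,8,16,-2.5,0,0,0.313],[1,10,20,-2.5,0,0,0.313],[1,12,24,-2.5,0,0,0.313],[1,13.5,27.7,-2.5,0,0,0.313],[1,13.5,27.7,-2.5,0,0,0.313],[1,13.5,27.7,-2.5,0,0,0.313],[1,13.5,27.7,-2.5,0,0,0.313]]'; python3 look.py w18 heat_sink terminal_block;  python3 - <<'E'
from h import *
W=cloud(pickle.load(open("w18.pkl","rb")))
P=W[(abs(W[...,0]-.654)<.05)&(abs(W[...,1]-.0155)<.032)&(W[...,2]>.038)&(W[...,2]<.05)]; print(cv2.minAreaRect((P[:,:2]*1000).astype(np.float32)))
P=W[(np.hypot(W[...,0]-.6514,W[...,1]-.09)<.04)&(W[...,2]>.047)&(W[...,2]<.063)]
print(len(P),cv2.minEnclosingCircle((P[:,:2]*1000).astype(np.float32)))
print(delta((.6536,.0152,.065),2.0))
E
```

```text
time_s: 25.22
tcp_pos: [0.6525, -0.0546, 0.149]
tcp_rot: [[-0.036, 0.999, -0.003], [0.999, 0.036, -0.001], [-0.001, -0.003, -1.0]]
wrist_force: [-0.8, -0.5, -0.7]
gripper_width: 0.459
heat_sink (1913, 653.2, 14.7, 64.2, 43.5, 2.1, np.float64(41.4)) net [(0.76, [653.0, 13.0, 17.9])]
terminal_block None net []
25.3667 [ 0.6518 -0.0569  0.1502] [ 0.2 -0.  -1.4] 0.45433879210211975
((653.1964111328125, 14.674092292785645), (64.20873260498047, 43.54529571533203), 2.0896904468536377)
1652 ((651.4230346679688, 88.63654327392578), 18.078847885131836)
([7.2, 0.43, 8.52], [-0.001, 0.0, -0.003])
```

View pics/w18.png

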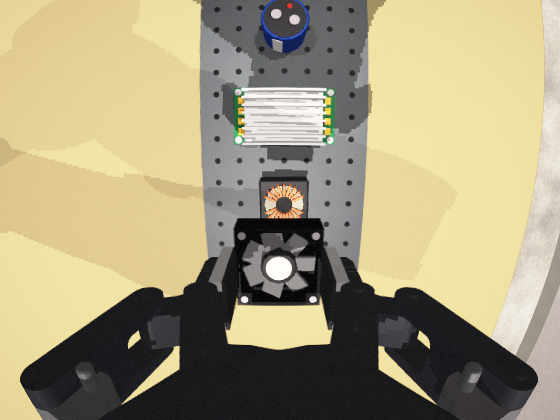

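The heat sink (285,116) measures (653.2, 14.7) at 2.1°. Move the fan over it.

```bash
python3 -m handwheel '[[1,3.5,0.2,1,0,0,0],[1,7.15,0.35,2,0,0,0],[1,7.15,0.35,4,0,0,0],[1,7.15,0.35,6,0,0,0],[1,7.15,0.35,8,0,0,0],[1,7.15,0.35,8.5,0,0,0],[1,7.15,0.35,8.5,0,0,0],[1,7.15,0.35,8.5,0,0,0]]'; python3 look.py w19;  python3 - <<'E'
from h import *
print(delta((.6534,.0149,.0505),2.0))
E
```

```text
time_s: 26.03
tcp_pos: [0.6539, 0.015, 0.0665]
tcp_rot: [[-0.033, 0.999, 0.0], [0.999, 0.033, -0.0], [-0.0, 0.0, -1.0]]
wrist_force: [0.1, -0.5, 0.1]
gripper_width: 0.454
26.0833 [0.6543 0.0152 0.067 ] [-0.3 -0.4 -0.5] 0.4529833985527632
([-0.03, -0.1, 1.65], [0.001, 0.0, -0.002])
```

View pics/w19.png

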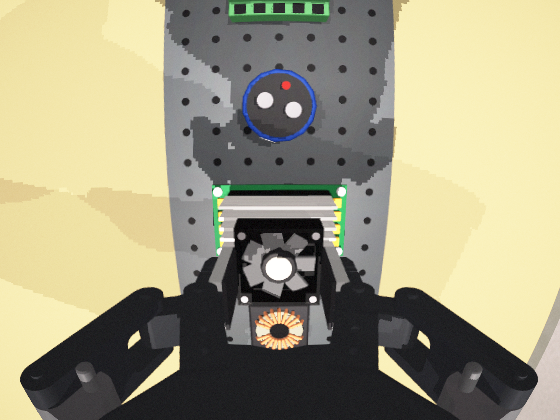

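The fan is over the heat sink, centred left to right. Lower it.

```bash
python3 -m handwheel '[[1,-0.02,-0.07,0.8,0,0,0],[1,-0.02,-0.07,1.3,0,0,0],[1,-0.02,-0.07,1.5,0,0,0],[1,-0.02,-0.07,1.55,0,0,0],[1,-0.02,-0.07,1.6,0,0,0],[1,-0.02,-0.07,1.6,0,0,0],[1,-0.02,-0.07,1.6,0,0,0]]'; python3 -m handwheel '[[1,0,0,0.05,0,0,0],[1,0,0,0.05,0,0,0],[1,0,0,0.05,0,0,0]]'
```

```text
time_s: 26.67
tcp_pos: [0.6533, 0.0157, 0.05]
tcp_rot: [[-0.034, 0.999, 0.0], [0.999, 0.034, 0.0], [0.0, 0.0, -1.0]]
wrist_force: [-1.1, -0.1, 2.7]
gripper_width: 0.456
time_s: 26.92
tcp_pos: [0.6533, 0.0158, 0.0499]
tcp_rot: [[-0.034, 0.999, 0.0], [0.999, 0.034, 0.0], [0.0, 0.0, -1.0]]
wrist_force: [-4.0, 0.7, 10.6]
gripper_width: 0.456
```

```bash
python3 -m handwheel '[[1,0,0,-0.06,0,0,0],[0.5,0,0,-0.06,0,0,0],[0.45,0,0,-0.06,0,0,0],[0.4,0,0,-0.06,0,0,0],[0.3,0,0,-0.06,0,0,0],[0.25,0,0,-0.06,0,0,0],[0.25,0,0,-1,0,0,0],[0.2,0,0,-4,0,0,0],[0,0,0,-8,0,0,0],[0,-3,0,-12,0,0,0],[0,-6,0,-14,0,0,0],[0,-6,0,-14,0,0,0],[0,-6,0,-14,0,0,0],[0,-6,0,-14,0,0,0]]'; sed -i 's/fan=(.4417,-.277,.008,.025/fan=(.6533,.0155,.05,.07/' h.py; python3 look.py w20 fan choke capacitor; python3 - <<'E'
from h import *
W=cloud(pickle.load(open("w20.pkl","rb")))
P=W[(abs(W[...,0]-.654)<.05)&(abs(W[...,1]-.0155)<.032)&(W[...,2]>.037)&(W[...,2]<.047)]; print("hs",cv2.minAreaRect((P[:,:2]*1000).astype(np.float32)))
from cell import imaging,spotter
for n in("top","side"):
    p=imaging.capture(n); cv2.imwrite(f"pics/{n}1.png",p["image"][:,:,::-1]); R=np.array(p["R"]);t=np.array(p["t"]); W=cloud(p)
    for k in("choke","capacitor","fan","heat_sink","filter","terminal_block"): x,y,a,b=C[k]; print(n,k,rect(W,(x,y),a,b))
    for q in("brush","cutters"): print(n,q,[np.round(1e3*(R.T@(np.array(d["at"])-t)),1).tolist() for d in spotter.place_of(q,p)[:1]])
E
```

```text
time_s: 28.08
tcp_pos: [0.6552, -0.0442, 0.1897]
tcp_rot: [[-0.033, 0.999, 0.0], [0.999, 0.033, 0.001], [0.001, 0.0, -1.0]]
wrist_force: [-0.0, 1.0, 0.1]
gripper_width: 1.001
fan (1594, 653.0, 16.1, 39.8, 40.0, 1.9, np.float64(55.3)) net [(0.88, [655.8, 17.7, 43.3])]
choke (1759, 656.2, -59.8, 41.7, 42.3, 2.5, np.float64(20.6)) net [(0.79, [658.4, -63.5, -0.4])]
capacitor (1377, 651.4, 88.8, 35.3, 35.4, 16.5, np.float64(51.9)) net [(0.56, [648.7, 88.1, 2.4])]
28.2833 [ 0.6549 -0.0432  0.1885] [ 0.1  0.4 -0.1] 1.0032090143662173
hs ((653.242431640625, 14.428397178649902), (64.62797546386719, 43.42270278930664), 2.0303547382354736)
top choke None
top capacitor None
top fan None
top heat_sink None
top filter (143, 660.3, -143.7, 52.4, 20.2, 1.0, np.float64(31.8))
top terminal_block (24, 670.7, 176.1, 7.7, 20.3, 67.3, np.float64(28.3))
top brush [[630.4, 385.5, 3.1]]
top cutters [[581.0, -362.5, -2.8]]
side choke (265, 655.7, -48.4, 43.4, 74.7, 0.7, np.float64(22.4))
side capacitor (154, 649.6, 86.6, 37.3, 34.9, 45.7, np.float64(53.0))
side fan (200, 651.6, 15.4, 42.6, 47.1, 1.1, np.float64(56.5))
side heat_sink (325, 652.6, 11.9, 67.1, 49.4, 2.4, np.float64(43.3))
side filter (319, 657.5, -137.7, 54.3, 43.3, 1.0, np.float64(33.5))
side terminal_block (160, 648.6, 161.2, 63.7, 33.4, 1.2, np.float64(28.3))
side brush [[625.6, 383.1, 4.2]]
side cutters [[588.2, -362.7, 3.8]]
```

View pics/w20.png

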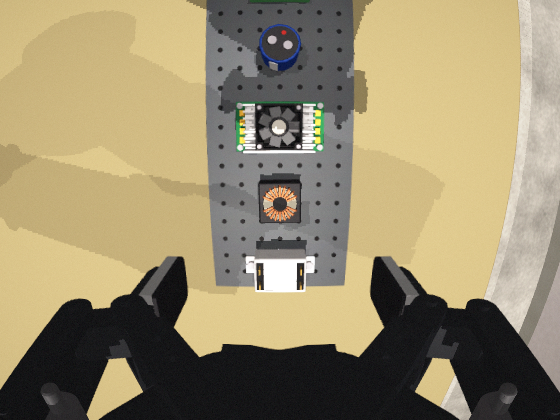

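View pics/side1.png

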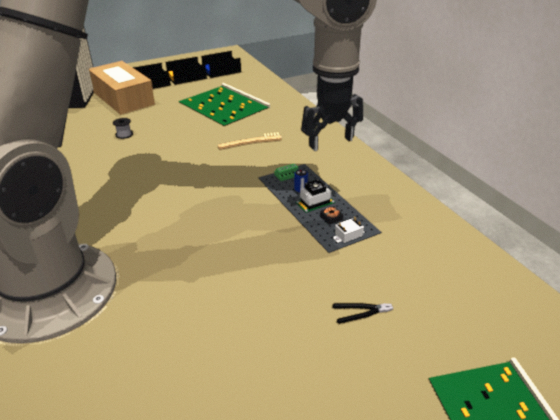

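The side view shows the stack standing straight and the tools undisturbed. In the wrist view the fan is at (279,127), the capacitor at (280,46) and the choke at (280,203), and all of them are in line. All offsets are within 2 mm, so I'm handing in.

```bash
python3 -c "
from cell import arm
print(arm.job_done()); print(arm.read_state()['time_s'])"
```

```text
the job is handed in; nothing more can be done
None
the job is handed in; nothing more can be done
```

The layout is finished and handed in at about 28 s of the 96 s allowed. I placed the choke, capacitor, heat sink and fan in that order. Each part was lowered until the wrist force showed contact, and only then released.

| Part | Last wrist-camera measurement |
|---|---|
| Choke | within about 0.7 mm of midway between filter and converter, turned about 0.5° from the plate |
| Capacitor | upright, in line, about 1–2 mm from midway, on the converter side |
| Heat sink | about 1 mm from the converter's centre, turned under 0.5° from the converter |
| Fan | flat, about 1.7 mm from the heat sink's centre across its width, square to it |

- **Views that differed:** the capacitor read 0.9 mm off midway right after placing and 1.7–1.9 mm in later views. The fan read 1.7 mm off the heat sink, but the arm positions at release suggest about 0.5 mm. I did not re-grip either part to correct this.
- **Brush and cutters:** I never touched them. In the final top and side pictures they lie where they started, within the position network's few millimetres of error.
- **Final top picture:** the arm was in the way, so it gave no usable check of the placed parts.
- **Final side picture:** it agreed for the choke–heat sink–fan line to within its 2–4 mm error. Its choke and heat-sink outlines were mixed with neighbouring parts.

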